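# Ready the delivery case: shoot the bolt, draw out the trolley handle

## Robot

A 6-joint arm with a two-finger parallel gripper is mounted at the origin on the work surface. World frame = base frame: x ahead of the robot, y to its left, z up, the work surface at z = 0. Lengths are in m, angles in rad, forces in N, time in s.
With the tool pointing down it reaches from about 0.35 to 0.975 m from the base axis. Payload 4.9 kg.
Tool frame: the origin (TCP) lies midway between the tips of the shut fingers; the grasp point (between the pads) lies 19 mm behind it (manip.pinch_z is the distance from the TCP to the grasp point, in m); z points along the fingers, y is the direction in which the jaws open and shut (so a half turn about z gives the same grasp; the last joint's range is limited). The gripper opens to 85 mm and grips with 20 to 120 N. Pads are 22 mm wide; open, the fingers measure 114 mm over their backs; the gripper's body (76 mm by 85 mm) begins 54 mm behind the grasp point. The pads swing forward as they close: fully open they stand 13 mm farther back than shut.
Start: joints at [-1.23, 0.053, 1.613, -0, 1.476, -0.119], TCP at [0.277, -0.56, 0.231] pointing down, gripper open.
Joint ranges: [-3.01, 3.01], [-1.01, 2.22], [0.06, 2.58], [-1.02, 4.17], [0.09, 2.62], [-3.14, 3.14]. Speed limits (rad/s): [2.57, 2.57, 3.14, 3.14, 3.14, 3.14].

## Interface

Orientations are given as a unit quaternion [w, x, y, z].
In Python, from plant import manip gives the robot as it stands.
- The arm moves only by the tool drive_tool, never from a script. Its argument "commands" is text: rows parted by semicolons, each of 5 numbers parted by spaces: the finger opening in mm, from 0 to 85.4, then the shift along the tool's x, y, z in units of 30 mm (1.0 is 30 mm), then the turn about the tool's z in degrees. A call has exactly 8 rows; each row shifts and turns the commanded pose from where the row before left it, along the tool's axes as they then stand; what a row does not reach is not made up. A row lasts 1/8 s, in which the tool goes at most 62.5 mm and 10.7 degrees, less where a joint would pass 70% of its speed; a pose out of reach is approached as far as the arm can. A call is refused whole if a number of a shift passes 1 or a number of a turn 10.7, either way. A call with a gripper value outside its range is refused whole. The fingers move at their own pace and stop on an object; the grip force is fixed at half the most. Time passes only in rows, so rows that do not move let the fingers close, or fill a call up. It gives the time, the measured TCP pose, the force and the opening at its end, in the units of the state.
- manip.state(): the state, without advancing time (a new reading comes with each control period).
- manip.grab_frame(name): name is "scene" or "top"; returns the picture (420x560x3 uint8, red, green, blue); there is no depth.
- manip.camera_params(name): a dict with "fx", "fy", "cx", "cy" (pixels), "xyz" and "orientation" of the camera in the world. Camera axes: x right, y down, z forward; pixel columns grow to the right and rows downward; lengths in m; the calibration is good to about 2 mm. A picture is of the moment at which its call begins. camera_params takes no time and is no camera call.
- manip.job_done(): hands the job in, once; it reports no verdict.
The state is a dict: "time": time; "joint_pos": joint angles; "joint_vel": joint speeds; "joint_efforts": joint torques, N m; "tool_pos": TCP position; "tool_rot": TCP orientation; "contact_force": force on the tool from outside, world axes, zero at the start; "ft_torque": the same for the moment, N m; "gripper_width": opening from 0.0 (shut) to 1.0 (fully open).
Only numpy, scipy, OpenCV 4.12 (cv2) and the standard library are available. Lean on these libraries where they do the work, as an engineer would, in place of code of your own. Each camera call takes 0.05 s, during which the arm holds its last target. There are 200 camera calls.

## Task

Get the wheeled medicine case on the pharmacy counter ready to be taken away: first slide the lid's barrel bolt fully home into its keeper. Then squeeze the button in the trolley handle, pull the handle past its first stop right out to the second, and finish there still gripping the handle and holding it fully out. Keep the lid shut and leave the other things on the counter where they are.

Things in the scene. Friction and masses are not known exactly. Their poses are not given: they have to be found in the camera images.
- case: Grey plastic wheeled case lying flat on the counter, too heavy to shift: 460 long, 320 wide, 110 mm high to its flat top (lid and head level). Origin: on the counter, under the middle of the end face that carries the trolley handle. +x runs from that end towards the wheels, so the handle pulls out along -x; +y across the case, +z up
- bolt_knob (a point): Knob of the steel barrel bolt on the lid: an upright round pin 11 mm thick (13 mm ball head), top 37 mm above the lid; the point is on its axis, 27 mm above the lid. It slides along the case's -x. Bands beside it, the 10 mm rod and the keeper stay below 18 mm above the lid, so fingertips kept 19 mm above the lid clear them. Axes as the case's
- bolt (a joint): Bolt slide, m: 0 fully drawn back, grows as it slides towards the keeper, 0.034 fully home (a solid stop), its tip then 4 mm through the keeper. About 3 N of friction; it stays where it is left. Found at 0 to 0.010
- keeper_strap (a point): Steel keeper strap on the fixed head (the first 60 mm of the case's top), in line with the bolt; 14 mm along the bolt, 28 mm wide; the point is the centre of its opening, 9 mm above the head
- handle_bar (a point): Centre of the black grip bar of the trolley handle: 190 mm long across the case (y), 22 mm deep (x), 26 mm high, 86 mm above the counter (its top is 11 mm below the top of the case), on two aluminium tubes at y = -75 and +75 mm. With the handle home its rear face stands 39 mm clear of the case's end face, room for a finger. Open counter below and in front. Axes as the case's
- handle (a joint): Trolley handle slide, m: 0 home, grows as it is pulled out along the case's -x. First stop (a lock hole) at 0.070; second stop at 0.140, also the solid end of travel. A spring lock holds it at home and at each stop unless the button is in; with the button kept in it slides against about 4 N and passes the first stop unfelt. Button let out on the way: it locks at the next stop
- release_face (a point): Middle of the face of the release button in the bar's outer (-x) face, half-way along the bar: black, 46 mm long (y), 16 mm high, 7 mm proud, so bar and button together are 29 mm thick. Pinching bar and button between two fingers (closing along the case's x) presses it. Axes as the case's
- release (a joint): Release button, m: 0 out, 0.006 fully pressed (towards the case, +x); springs back; 3 N to start, about 7 N fully in. The handle is free from about 0.005
- jar_center (a point): Bystander: amber jar with a black cap, 62 mm across, 92 mm high; point half-way up. Loose
- carton_center (a point): Bystander: white medicine carton with blue bands, 48 x 105 x 66 mm high; point half-way up. Loose
- dispenser_center (a point): Bystander: dark blue desk tape dispenser, 150 x 62 mm, 104 mm high; point 45 mm up. Loose, 0.9 kg
- lid_edge (a point): Middle of the lid's free edge at its top face, 64 mm behind the handle end, 110 mm above the counter when shut. The lid is hinged at the wheel end and lies shut by its weight. A flat over-centre catch on its other corner (y = +95 mm) is already fastened and is not used

How it is judged:
On the way, in this order (a step that is already met when the one before it is completed fails the run):
1. the bolt is slid fully home into its keeper, with the handle still in (value of joint bolt above 0.03 m and value of joint handle below 0.01 m), for 0.2 s.
2. the handle is gripped, its button pressed in, and drawn past the first stop (value of joint handle above 0.076 m and value of joint release above 0.003 m and contact force between the fingers and handle above 1 N), for 0.02 s.
At the end, for the whole second after the job is handed in: The handle stands still at its second stop (over 134 of 140 mm out) with the fingers still gripping it (over 5 N), the bolt is home (over 28 of 34 mm) and the lid is shut (edge less than 10 mm up) (value of joint handle above 0.134 m and velocity of joint handle between -0.01 and 0.01 m/s and contact force between the fingers and handle above 5 N and value of joint bolt above 0.028 m and height (world z) of lid_edge below 0.12 m); the arm keeps its last pose, push and grip.
It fails at once if the lid is lifted (height (world z) of lid_edge above 0.13 m).
It fails at once if a bystander is pushed away or knocked over (distance of any of jar_center, carton_center, dispenser_center from where it was at the start of the episode above 0.025 m).
It also fails if it takes over 48 s, if anything falls off the work surface, if the arm or the gripper's body presses on something with over 40 N, if the wrist force passes 120 N, or if a joint passes its speed limit or range.

## Working session

There is one attempt and no reset: what is moved stays moved. The work goes in short steps, Python scripts to look and compute and a tool call to move; the robot and the scene stay as the last step left them, time stands still between calls to the robot, and variables do not carry over. Pictures are saved under pics/ and viewed, about 8 in all and at most 12, crops included, and the job is handed in when it is done.

Besides the shell and the picture viewer there is one more tool, called by a JSON object that holds its "api" and its "payload", one argument or row to a line. drive_tool: Moves the arm, as the interface text tells. Its arguments: {"type":"object","properties":{"commands":{"type":"string"}},"required":["commands"]}

```bash
ls; mkdir -p pics; python3 - <<'E'
from plant import manip
import cv2
for n in("scene","top"):
    cv2.imwrite(f"pics/{n}0.png",manip.grab_frame(n)[:,:,::-1]);print(n,manip.camera_params(n))
print(manip.state(),manip.pinch_z)
E
```

```text
pics
scene {'fx': 494.559836196737, 'fy': 494.559836196737, 'cx': 280.5448628918523, 'cy': 221.16458740821204, 'xyz': array([1.45632594, 0.0062868 , 0.88232906]), 'orientation': array([-0.30545529,  0.64961428,  0.6336164 , -0.2884937 ])}
top {'fx': 476.5921201515041, 'fy': 476.5921201515041, 'cx': 277.6754751876078, 'cy': 208.11931057689142, 'xyz': array([0.4306127 , 0.06250895, 1.10741241]), 'orientation': array([ 0.03554051, -0.69585485,  0.71610203, -0.04148233])}
{'time': 0.1, 'joint_pos': array([-1.23001597e+00,  5.33090143e-02,  1.61415168e+00,  1.18556894e-05,
        1.47598017e+00, -1.18985115e-01]), 'joint_vel': array([-0.00131549, -0.00156481, -0.00164186, -0.00128829, -0.00202654,
       -0.00097134]), 'joint_efforts': array([-6.07759739e-04, -3.94906282e+01, -3.71363032e+01, -9.08789434e-05,
        3.91087029e-03,  4.40383431e-06]), 'tool_pos': array([ 0.27716092, -0.5595648 ,  0.23017768]), 'tool_rot': array([-9.19081925e-04,  9.73692836e-01,  2.27862695e-01, -9.64067239e-05]), 'contact_force': array([-0.06378808,  0.55461522, -0.83469258]), 'ft_torque': array([-0.05095628,  0.00871318,  0.00801014]), 'gripper_width': 0.9987599623455117} 0.0187
```

View pics/scene0.png

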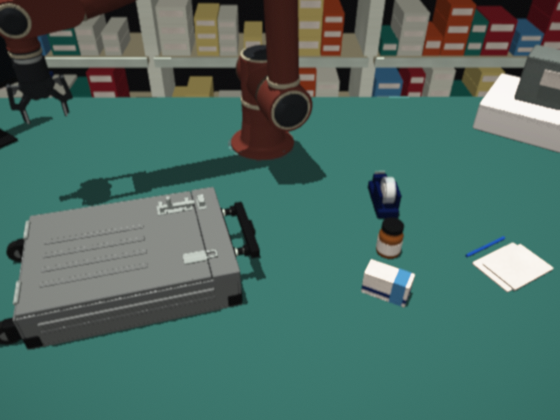

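View pics/top0.png

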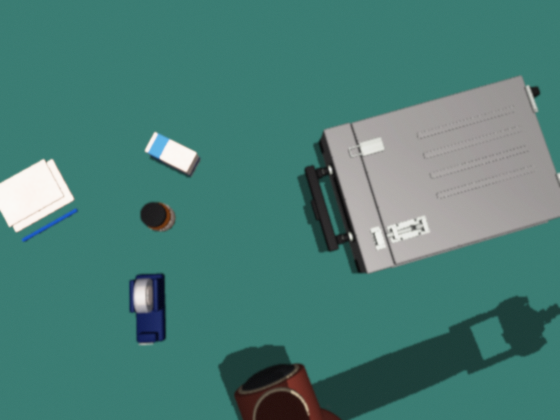

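The case lies with its handle facing +y (left in the top view). The bar runs from (311,170) to (332,247), the bolt is at about (405,230) and the keeper at (378,238). The bystanders are far off at the left. Next I'll zoom in.

```bash
cat > h.py <<'E'
import numpy as np, cv2
from scipy.spatial.transform import Rotation as R
from plant import manip
def q(o): return R.from_quat(np.roll(o,-1))
def ray(n,uv,z):
    c=manip.camera_params(n); d=q(c["orientation"]).apply([(uv[0]-c["cx"])/c["fx"],(uv[1]-c["cy"])/c["fy"],1])
    return c["xyz"]+d*(z-c["xyz"][2])/d[2]
def proj(n,p):
    c=manip.camera_params(n); v=q(c["orientation"]).inv().apply(np.asarray(p)-c["xyz"])
    return np.array([c["fx"],c["fy"]])*v[...,:2]/v[...,2:]+[c["cx"],c["cy"]]
def crop(n,box,s,name,img=None):
    img=manip.grab_frame(n)[:,:,::-1] if img is None else img
    x0,y0,x1,y1=box; cv2.imwrite(name,cv2.resize(img[y0:y1,x0:x1],None,fx=s,fy=s,interpolation=cv2.INTER_CUBIC))
E
python3 - <<'E'
from h import *
a=cv2.imread("pics/top0.png");b=cv2.imread("pics/scene0.png")
A=cv2.resize(a[120:280,300:440],None,fx=3.5,fy=3.5,interpolation=2)
B=cv2.resize(b[185:265,150:210],None,fx=5,fy=5,interpolation=2)
o=np.zeros((560,790,3),np.uint8);o[:,:490]=A;o[:400,490:]=B;cv2.imwrite("pics/c1.png",np.clip(o*1.5,0,255))
E
```

```text
[ WARN:0@0.434] global loadsave.cpp:1063 imwrite_ Unsupported depth image for selected encoder is fallbacked to CV_8U.
```

View pics/c1.png

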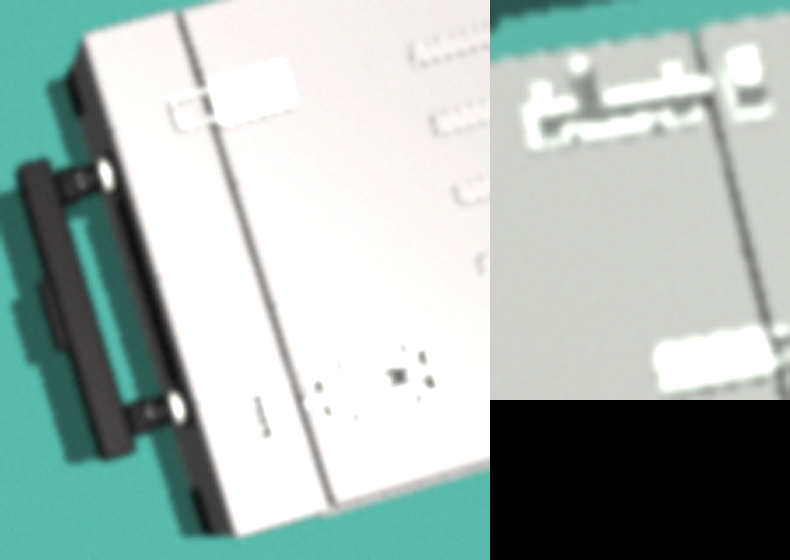

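```bash
cat >> h.py <<'E'
E
python3 - <<'E'
from h import *
from scipy.optimize import least_squares
cor=[((323.7,130),(0,.16)),((368,273.4),(0,-.16)),((522,77),(.46,.16))]
P=[ray("top",u,.11) for u,_ in cor]; print(np.round(P,4),[np.linalg.norm(P[0]-P[i]) for i in(1,2)])
def w(t,p): c,s=np.cos(t[2]),np.sin(t[2]);return np.array([t[0]+c*p[0]-s*p[1],t[1]+s*p[0]+c*p[1]])
r=least_squares(lambda t:np.concatenate([w(t,l)-p[:2] for p,(_,l) in zip(P,cor)]),[.5,-.1,-1.5])
print(r.x,r.fun)
t=r.x
def inv(p): c,s=np.cos(t[2]),np.sin(t[2]);d=p[:2]-t[:2];return np.array([c*d[0]+s*d[1],-s*d[0]+c*d[1]])
for nm,n,u,z in [("barA","top",(310,166.6),.099),("barB","top",(333.7,250),.099),("knobscene","scene",(167.6,198),.1405),("knobtop?","top",(300+398/3.5,120+376/3.5),.147),("keepertop","top",(300+262/3.5,120+416/3.5),.128)]:
    p=ray(n,u,z);print(nm,np.round(p,4),np.round(inv(p),4))
a=cv2.imread("pics/top0.png");b=cv2.imread("pics/scene0.png")
A=cv2.resize(a[205:255,360:440],None,fx=8,fy=8,interpolation=2)
B=cv2.resize(b[190:220,150:215],None,fx=9,fy=9,interpolation=2)
cv2.imwrite("pics/c2a.png",np.vstack([A[:330],B[:,:585][:,:]] if 0 else [A[:330],cv2.copyMakeBorder(B,0,0,0,55,0)]))
E
```

```text
[[ 0.7053 -0.0511  0.11  ]
 [ 0.398  -0.131   0.11  ]
 [ 0.8118 -0.4879  0.11  ]] [np.float64(0.31760286149170724), np.float64(0.4496436597632558)]
[ 0.54906907 -0.08777082 -1.32306302] [-0.00115683  0.00253262 -0.00401665  0.00403361  0.00517349 -0.00656623]
barA [ 0.6286 -0.0197  0.099 ] [-0.0465  0.0938]
barB [ 0.4486 -0.0632  0.099 ] [-0.0485 -0.0914]
knobscene [ 0.4908 -0.2311  0.1405] [ 0.1247 -0.0916]
knobtop? [ 0.4885 -0.221   0.147 ] [ 0.1143 -0.0914]
keepertop [ 0.4685 -0.1452  0.128 ] [ 0.0359 -0.0922]
```

View pics/c2a.png

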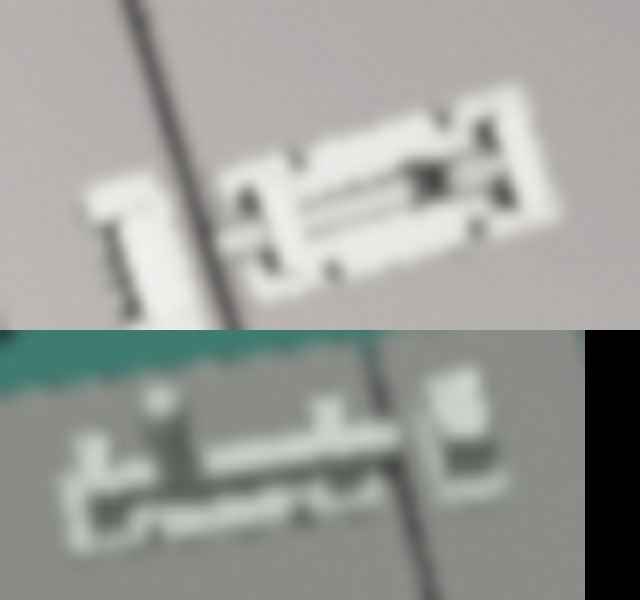

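The ball head is at scene (167.8,198) and top (418.7,227). Both views put the knob near world (0.490,-0.232). The bar centre is near (0.5386,-0.0415) and the case yaw is about -75.8°. The sizes check out: 318 × 450 mm measured on the rounded top edges, and a 185 mm bar. Next I turn the tool by 12.1° so that tool y matches case +x, then travel towards the knob at height.

{"api": "drive_tool", "payload": {
  "commands": "50 0 0 0 6; 50 0 0 0 6.1; 50 1 -0.93 0 0; 50 1 -0.93 0 0; 50 1 -0.93 0 0; 50 1 -0.93 0 0; 50 1 -0.93 0 0; 50 1 -0.93 0 0"
}}

```text
time: 1.1
tool_pos: [0.411, -0.3521, 0.2308]
tool_rot: [-0.0, 0.992, 0.124, -0.0]
contact_force: [1.6, 0.2, 0.3]
gripper_width: 0.583
```

{"api": "drive_tool", "payload": {
  "commands": "50 1 -0.93 0 0; 50 1 -0.93 0 0; 50 1 -0.93 0 0; 50 0.5 -0.5 0 0; 50 0 0 0.5 0; 50 0 0 0 0; 50 0 0 0 0; 50 0 0 0 0"
}}

```text
time: 2.1
tool_pos: [0.4879, -0.2328, 0.2166]
tool_rot: [0.0, 0.992, 0.123, 0.0]
contact_force: [-0.2, -0.1, -0.2]
gripper_width: 0.583
```

```bash
cat >> h.py <<'E'
def err(p,a=np.radians(-75.8)):
    s=manip.state(); M=q(s["tool_rot"]); d=M.inv().apply(np.asarray(p)-s["tool_pos"])
    y=M.as_matrix()[:,1]
    print("t",s["time"],"tcp",np.round(s["tool_pos"],4),"yaw_y",np.degrees(np.arctan2(y[1],y[0])).round(2),"units to go",(d/.03).round(2),"F",s["contact_force"].round(1),"w",round(s["gripper_width"]*85.4,1))
E
python3 -c "
from h import *
err([.490,-.232,.132])"
```

```text
t 2.1 tcp [ 0.4879 -0.2328  0.2166] yaw_y -75.83 units to go [ 0.07 -0.01  2.82] F [-0.2 -0.1 -0.2] w 49.8
```

{"api": "drive_tool", "payload": {
  "commands": "50 0.07 0 0.5 0; 50 0 0 0.5 0; 50 0 0 0.5 0; 50 0 0 0.2 0; 50 0 0 0 0; 50 0 0 0 0; 50 0 0 0 0; 50 0 0 0 0"
}}

```text
time: 3.1
tool_pos: [0.4904, -0.2317, 0.1659]
tool_rot: [0.0, 0.992, 0.124, 0.0]
contact_force: [-0.3, -0.2, -0.1]
gripper_width: 0.589
```

```bash
python3 -c "
from h import *
err([.490,-.232,.132]); crop('scene',(120,140,240,230),6,'pics/s1.png')"
```

```text
t 3.1 tcp [ 0.4904 -0.2317  0.1659] yaw_y -75.75 units to go [-0.02  0.01  1.13] F [-0.3 -0.2 -0.1] w 50.3
```

View pics/s1.png

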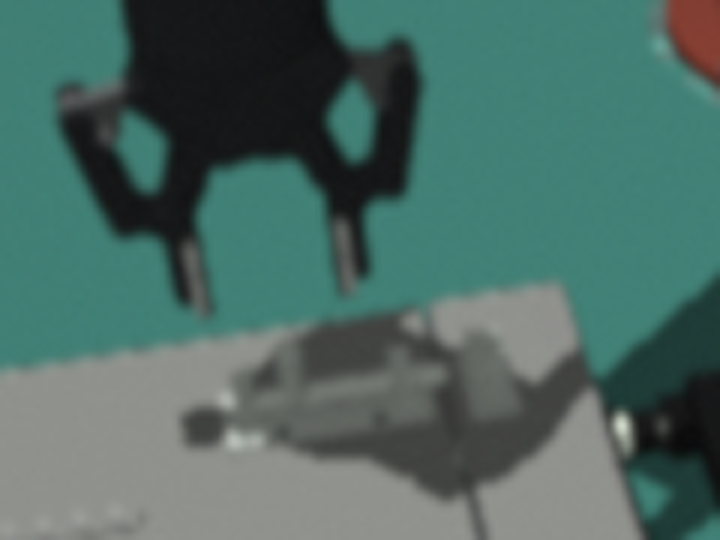

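The ball is at crop (290,347), between the fingertips at (200,310) and (350,290), so the straddle is right. I'll go down, then close loosely around the pin.

{"api": "drive_tool", "payload": {
  "commands": "50 0 0 0.4 0; 50 0 0 0.4 0; 50 0 0 0.32 0; 50 0 0 0 0; 18 0 0 0 0; 18 0 0 0 0; 18 0 0 0 0; 18 0 0 0 0"
}}

```text
time: 4.15
tool_pos: [0.4903, -0.2316, 0.132]
tool_rot: [0.0, 0.992, 0.124, 0.0]
contact_force: [-0.4, 0.5, -0.0]
gripper_width: 0.212
```

```bash
python3 -c "
from h import *
err([.490,-.232,.132]); crop('scene',(120,140,240,230),6,'pics/s2.png')"
```

```text
t 4.15 tcp [ 0.4903 -0.2316  0.132 ] yaw_y -75.76 units to go [-0.01  0.01 -0.  ] F [-0.4  0.5 -0. ] w 18.1
```

View pics/s2.png

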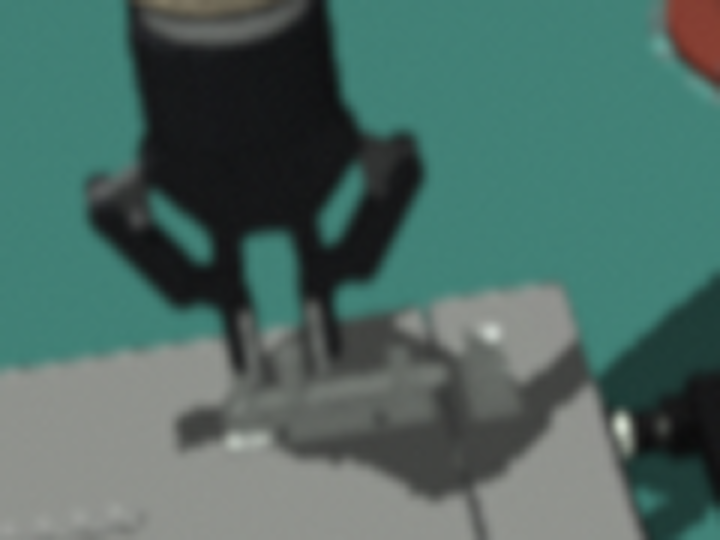

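The knob at crop (288,350) stands between the fingers at (245,350) and (320,350). Now I push along tool -y.

{"api": "drive_tool", "payload": {
  "commands": "18 0 -0.2 0 0; 18 0 -0.2 0 0; 18 0 -0.2 0 0; 18 0 -0.2 0 0; 18 0 -0.1 0 0; 18 0 0 0 0; 18 0 0 0 0; 18 0 0 0 0"
}}

```text
time: 5.2
tool_pos: [0.4834, -0.205, 0.1314]
tool_rot: [-0.001, 0.992, 0.124, -0.0]
contact_force: [1.3, 0.1, -0.1]
gripper_width: 0.209
```

{"api": "drive_tool", "payload": {
  "commands": "18 0 -0.1 0 0; 18 0 -0.05 0 0; 18 0 -0.05 0 0; 18 0 -0.05 0 0; 18 0 0 0 0; 18 0 0 0 0; 18 0 0 0 0; 18 0 0 0 0"
}}

```text
time: 6.2
tool_pos: [0.4819, -0.1996, 0.1316]
tool_rot: [0.002, 0.992, 0.124, 0.0]
contact_force: [3.5, -8.2, -4.6]
gripper_width: 0.21
```

{"api": "drive_tool", "payload": {
  "commands": "18 0 -0.1 0 0; 18 0 -0.1 0 0; 18 0 0 0 0; 18 0 0 0 0; 18 0 0 0 0; 18 0 0 0 0; 18 0 0 0 0; 18 0 0 0 0"
}}

```text
time: 7.2
tool_pos: [0.4819, -0.199, 0.1331]
tool_rot: [0.008, 0.992, 0.123, 0.002]
contact_force: [6.1, -23.6, -7.6]
gripper_width: 0.211
```

```bash
python3 -c "
from h import *
err([.490,-.232,.132])
a=manip.grab_frame('scene')[:,:,::-1];b=manip.grab_frame('top')[:,:,::-1]
A=cv2.resize(a[150:225,140:240],None,fx=4,fy=4,interpolation=2);B=cv2.resize(b[200:275,340:440],None,fx=4,fy=4,interpolation=2)
cv2.imwrite('pics/s3.png',np.hstack([A,B]))"
```

```text
t 7.2 tcp [ 0.4819 -0.199   0.1331] yaw_y -75.82 units to go [-0.01  1.13  0.05] F [  6.1 -23.6  -7.6] w 18.0
```

View pics/s3.png

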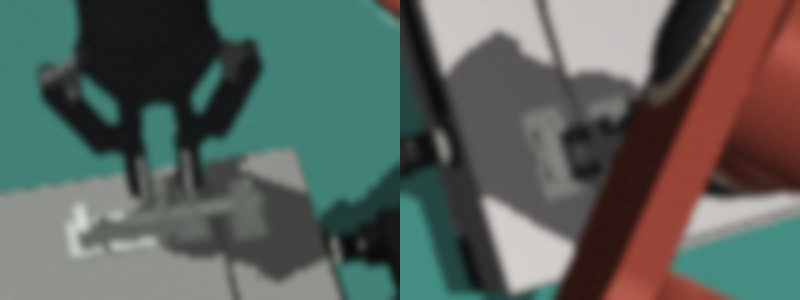

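It's at the solid stop: 24 N with no further motion, and the rod shows inside the keeper at scene-crop (245,200). I'll back off, open, lift and move over the handle.

{"api": "drive_tool", "payload": {
  "commands": "18 0 0.27 0 0; 30 0 0 0 0; 56 0 0 0 0; 56 0 0 0 0; 56 0 0 -0.7 0; 56 0 0 -0.8 0; 56 0.5 -0.8 -0.3 0; 56 0.5 -0.8 0 0"
}}

```text
time: 8.3
tool_pos: [0.5002, -0.1456, 0.1872]
tool_rot: [0.0, 0.992, 0.124, 0.001]
contact_force: [0.2, 0.8, 0.4]
gripper_width: 0.655
```

{"api": "drive_tool", "payload": {
  "commands": "56 0.5 -0.8 0 0; 56 0.5 -0.8 0 0; 56 0.5 -0.8 0 0; 56 0.6 -0.8 0 0; 56 0 0 0 0; 56 0 0 0 0; 56 0 0 0 0; 56 0 0 0 0"
}}

```text
time: 9.3
tool_pos: [0.5367, -0.0383, 0.1857]
tool_rot: [0.0, 0.992, 0.123, -0.0]
contact_force: [-0.2, -0.0, -0.6]
gripper_width: 0.655
```

```bash
python3 -c "
from h import *
err([.5377,-.0381,.067])
a=manip.grab_frame('scene')[:,:,::-1]
A=cv2.resize(a[120:280,140:280],None,fx=3.7,fy=3.7,interpolation=2)
cv2.imwrite('pics/s4.png',np.clip(A*1.5,0,255).astype('uint8'))"
```

```text
t 9.3 tcp [ 0.5367 -0.0383  0.1857] yaw_y -75.81 units to go [0.04 0.   3.96] F [-0.2 -0.  -0.6] w 56.0
```

View pics/s4.png

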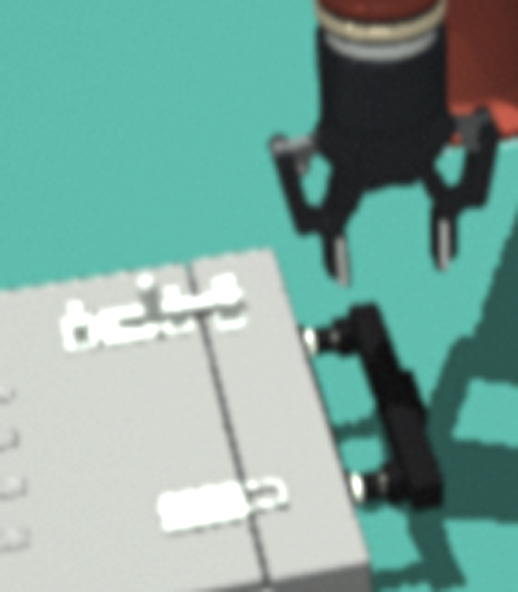

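The knob is now near the gap at crop (147,285), and the rod bridges into the keeper at (230,290). The fingers are above the bar, so I descend.

{"api": "drive_tool", "payload": {
  "commands": "56 0.04 0 0.7 0; 56 0 0 0.7 0; 56 0 0 0.7 0; 56 0 0 0.4 0; 56 0 0 0.3 0; 56 0 0 0.2 0; 56 0 0 0 0; 56 0 0 0 0"
}}

```text
time: 10.35
tool_pos: [0.5385, -0.0374, 0.0964]
tool_rot: [0.0, 0.992, 0.124, 0.001]
contact_force: [-0.0, 0.3, 0.4]
gripper_width: 0.657
```

```bash
python3 -c "
from h import *
err([.5377,-.0381,.067])
a=manip.grab_frame('scene')[:,:,::-1]
A=cv2.resize(a[160:270,190:280],None,fx=5,fy=5,interpolation=2)
cv2.imwrite('pics/s5.png',np.clip(A*2.,0,255).astype('uint8'))"
```

```text
t 10.35 tcp [ 0.5385 -0.0374  0.0964] yaw_y -75.75 units to go [-0.03  0.01  0.98] F [-0.   0.3  0.4] w 56.1
```

View pics/s5.png

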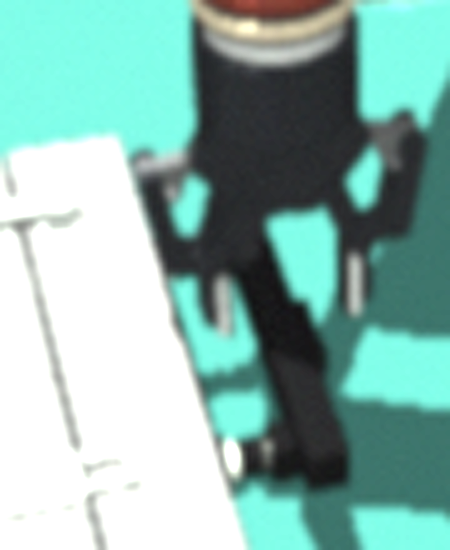

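The fingers at crop (225,300) and (355,290) straddle the bar. I go down the rest of the way and pinch.

{"api": "drive_tool", "payload": {
  "commands": "56 0 0 0.4 0; 56 0 0 0.4 0; 56 0 0 0.18 0; 56 0 0 0 0; 40 0 0 0 0; 30 0 0 0 0; 15 0 0 0 0; 15 0 0 0 0"
}}

```text
time: 11.4
tool_pos: [0.5385, -0.0379, 0.0673]
tool_rot: [0.001, 0.992, 0.124, 0.0]
contact_force: [-2.3, -2.3, 4.9]
gripper_width: 0.251
```

{"api": "drive_tool", "payload": {
  "commands": "10 0 0 0 0; 10 0 0 0 0; 10 0 0 0 0; 10 0 0 0 0; 10 0 0 0 0; 10 0 0 0 0; 10 0 0 0 0; 10 0 0 0 0"
}}

```text
time: 12.4
tool_pos: [0.5385, -0.0379, 0.0673]
tool_rot: [0.001, 0.992, 0.124, 0.0]
contact_force: [-1.6, -2.9, 6.0]
gripper_width: 0.252
```

The opening is 21.5 mm against 22–23 mm for bar plus pressed button, so the button is in. Now I pull.

{"api": "drive_tool", "payload": {
  "commands": "10 0 -0.1 0 0; 10 0 -0.2 0 0; 10 0 -0.3 0 0; 10 0 -0.3 0 0; 10 0 -0.3 0 0; 10 0 -0.3 0 0; 10 0 -0.3 0 0; 10 0 -0.3 0 0"
}}

```text
time: 13.4
tool_pos: [0.5228, 0.0233, 0.0673]
tool_rot: [0.001, 0.992, 0.124, 0.0]
contact_force: [-2.4, -3.7, 6.6]
gripper_width: 0.252
```

{"api": "drive_tool", "payload": {
  "commands": "10 0 -0.3 0 0; 10 0 -0.3 0 0; 10 0 -0.3 0 0; 10 0 -0.3 0 0; 10 0 -0.3 0 0; 10 0 -0.3 0 0; 10 0 -0.3 0 0; 10 0 -0.2 0 0"
}}

```text
time: 14.4
tool_pos: [0.5057, 0.0901, 0.0674]
tool_rot: [0.001, 0.992, 0.124, -0.0]
contact_force: [-4.7, -5.6, 7.2]
gripper_width: 0.25
```

{"api": "drive_tool", "payload": {
  "commands": "10 0 -0.1 0 0; 10 0 -0.1 0 0; 10 0 -0.1 0 0; 10 0 -0.05 0 0; 10 0 0 0 0; 10 0 0 0 0; 10 0 0 0 0; 10 0 0 0 0"
}}

```text
time: 15.4
tool_pos: [0.5043, 0.0954, 0.0673]
tool_rot: [0.006, 0.992, 0.124, 0.0]
contact_force: [0.6, -23.6, 4.4]
gripper_width: 0.251
```

```bash
python3 -c "
from h import *
err([.5385-.245*.14,-.0379+.97*.14,.067])
a=manip.grab_frame('scene')[:,:,::-1]
A=cv2.resize(a[100:280,140:320],None,fx=3.3,fy=3.3,interpolation=2)
cv2.imwrite('pics/s6.png',np.clip(A*1.5,0,255).astype('uint8'))"
```

```text
t 15.4 tcp [0.5043 0.0954 0.0673] yaw_y -75.74 units to go [ 0.02 -0.08  0.01] F [  0.6 -23.6   4.4] w 21.5
```

View pics/s6.png

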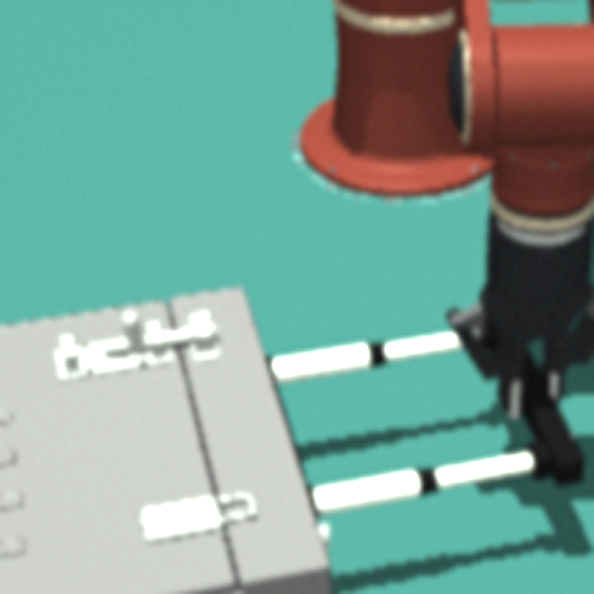

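The handle is fully out, with both tube sections showing and the grip on the bar at crop (535,390). It is against the solid stop: 24 N, no further motion, 137.6 mm of measured tool travel. The lid looks flat and the bolt is home, so I'm handing in.

```bash
python3 -c "
from h import *
err([.5385-.245*.14,-.0379+.97*.14,.067]); print(manip.state()['joint_vel'].round(4)); print(manip.job_done())"
```

```text
t 15.45 tcp [0.5043 0.0954 0.0673] yaw_y -75.74 units to go [ 0.02 -0.08  0.01] F [  0.5 -23.    4.5] w 21.3
[-0.     -0.0008  0.0005 -0.0003 -0.0022  0.0002]
the job is handed in; nothing more can be done
None
```

I slid the bolt home, pulled the trolley handle out to its second stop with the button pressed, and handed in at 15.5 s still gripping it. The hand-in reports no verdict.

- **Bolt:** It stopped solid, with 24 N on the tool and no further motion. The picture shows the rod inside the keeper.
- **Button and grip:** The fingers closed to about 21.5 mm on the bar and button, against 22–23 mm expected with the button in. Grip force was not measured directly.
- **Handle:** It passed the first stop without a catch and came up solid with about 23 N of pull, the arm still. Tool travel was 137.6 mm, about 2 mm short of the nominal 140. I put that down to play and give, and it is above the 134 mm limit.
- **Lid:** It looked shut in the last picture.
- **Bystanders:** The arm never went near the jar, carton or dispenser. I did not measure them again at the end.

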